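# One dry stroke of the rotary microtome

### The job

The microtome's slide has just been oiled and no blade is fitted: give it one slow dry stroke. Swing the lock lever forward to its stop, clear of the handwheel, wind the handwheel by its handle through exactly one full turn clockwise (seen from the handwheel side, so from the top the handle first goes away from the knife-holder end), and with the handle back at the very top swing the lock lever fully home so that it locks the wheel. Use a light hand on handle and lever, feeling for the stops and never forcing them, do not start a second turn, and leave the other things on the desk where they are.

Things in the scene. Friction and masses are not known exactly. Their poses are not given: they have to be found in the camera images.
- microtome: Rotary microtome, cream housing 240 x 260 x 260 mm high on a grey base 450 x 280 mm, too heavy to move. Origin on the desk under the middle of the housing at the wheel's axle line; x towards its front (knife-holder end), y towards its handwheel side, z up. Handwheel and lock lever are outside the housing on the +y side.
- axle (a point): Centre of the handwheel, at (0, 163, 150) mm in the microtome's frame; the wheel's axis is the microtome's y. Wheel 180 mm across, rim 26 mm wide (its outer face 176 mm from the microtome's origin along y), grey disc with steel rim; the housing wall is 30 mm behind the rim.
- handle_mid (a point): Middle of the black handle that sticks out of the wheel parallel to the axle, on a 68 mm radius; at the start it is at the very top. Sleeve 25 mm thick, 88 mm long, 12 to 100 mm off the rim's outer face; this point is on its axis, 58 mm off that face. The sleeve turns freely on its stud, so it can be held while the wheel goes round; a grip of about 20 to 25 N carries it without slipping.
- handwheel (a joint): Angle of the handwheel, rad: 0 at the start (handle at the top), growing clockwise seen from the +y side, so the handle goes from the top to the back (-x), the bottom (82 mm above the desk), the front (+x) and to the top at 6.283. Winding it takes about 5 to 11 N at the handle; friction holds it where it is left.
- lever_grip (a point): Middle of the lock lever's black upright grip, a rounded block 20 x 26 x 46 mm high (x, y, z), just in front of the wheel rim and in its plane. With the lever home it is at (123, 163, 238) mm in the microtome's frame. The lever turns about a pivot parallel to the wheel's axle at (95, 163, 113) mm.
- lock_lever (a joint): Lock lever angle, rad: 0 home (its nose in the V notch of the rim, wheel locked), growing as the grip is swung forward (+x) to its stop at 0.36 (grip 45 mm forward, 17 mm lower). Nose clear of the rim above 0.24. Stays where left; about 4 N moves it. Goes home only with the wheel within 0.08 rad of its place, which it then centres; else it stops on the rim at about 0.2. Rubber-buffered stops.
- head (a joint): Height of the specimen head on the front of the housing, m: 0 at the top, -0.060 at the bottom. The handwheel drives it down and up once a turn.
- slide_box_mid (a point): Bystander: closed slide box 85 x 60 x 38 mm lying on the desk off the handwheel side; point half-way up.
- bottle_mid (a point): Bystander: amber bottle with black cap, 52 mm across, 115 mm tall; point half-way up.
- pot_mid (a point): Bystander: dark square pen pot 70 x 70 x 95 mm with three pens standing up to 140 mm; point half-way up.

How it is judged (in metres and radians):
On the way, in this order (a step that is already met when the one before it is completed fails the run):
1. the lock lever is swung forward to its stop, the wheel still at its start (value of joint lock_lever above 0.33 rad and value of joint handwheel below 0.5 rad), for 0.2 s.
2. half a turn: the specimen head at the bottom of its stroke (value of joint handwheel above 3 rad and value of joint head below -0.055 m).
3. the full turn is completed (value of joint handwheel above 6.15 rad), for 0.1 s.
At the end, for the whole second after the job is handed in: The handwheel is exactly one turn on (6.283 rad within 0.05) and at rest, the specimen head is at the top (within 4 mm) and the lock lever is home (under 0.02 rad) (value of joint handwheel between 6.233 and 6.333 rad and value of joint lock_lever below 0.02 rad and value of joint head above -0.004 m and velocity of joint handwheel between -0.05 and 0.05 rad/s); the robot touches nothing.
It fails at once if the handwheel is wound on into a second turn (0.3 rad past the top) or backwards from its start (0.15 rad) (value of joint handwheel above 6.58 rad or value of joint handwheel below -0.15 rad).
It fails at once if the handwheel is spun fast (over 4 rad/s) (velocity of joint handwheel above 4 rad/s).
It fails at once if the handle is forced or squeezed hard: contact forces on it, both fingers added up, over 70 N (contact force between anything else and handle above 70 N).
It fails at once if the lock lever is forced: contact forces on it, all added up, over 30 N (contact force between any of the fingers, the arm and lock_lever above 30 N).
It fails at once if a bystander (slide box, bottle or pen pot) is moved more than 20 mm (distance of any of slide_box_mid, bottle_mid, pot_mid from where it was at the start of the episode above 0.02 m).
It also fails if it takes over 72 s, if anything falls off the work surface, if the arm or the gripper's body presses on something with over 40 N, if the wrist force passes 120 N, or if a joint passes its speed limit or range.

### The arm

A 6-joint arm with a two-finger parallel gripper is mounted at the origin on the work surface. World frame = base frame: x ahead of the robot, y to its left, z up, the work surface at z = 0. Lengths are in m, angles in degrees, forces in N, time in s.
With the tool pointing down it reaches from about 0.375 to 0.9 m from the base axis. Payload 3.1 kg.
Tool frame: the origin (TCP) lies at the very end of the fingers, on their centre line; the grasp point (between the pads) lies 19 mm behind it; z points along the fingers, y is the direction in which the jaws open and shut (so a half turn about z gives the same grasp; the last joint's range is limited). The gripper opens to 87 mm and grips with 3 to 60 N. Pads are 19 mm wide; open, the fingers measure 117 mm over their backs; the gripper's body (75 mm by 190 mm) begins 51 mm behind the grasp point.
Start: joints at [-76.69, 30.224, 82.088, -0, 67.689, -10.227], TCP at [0.25, -0.573, 0.223] pointing down, gripper open.
Joint ranges: [-176.69, 176.69], [-43.24, 126.21], [12.49, 139.97], [-82, 262], [0, 151.66], [-163.58, 163.58]. Speed limits (degrees/s): [159.86, 159.86, 180, 180, 180, 180].

### API

Orientations are given as a 3x3 rotation matrix whose columns are the frame's x, y, z axes.
In Python, from rig import bot gives the robot as it stands. The module is installed in compiled form; this text tells all that it offers.
- The arm moves only by the tool play_rows, never from a script. Its argument "targets" is a list of rows, each a list of 7 numbers: the closure, from 0 (fully open) to 1 (shut), then the shift along the world's x, y, z in m, then the turn, a rotation vector about the world's x, y, z in rad. A call has 1 to 12 rows; each row shifts and turns the commanded pose from where the row before left it; what a row does not reach is not made up. A row lasts 1/8 s, in which the tool goes at most 62.5 mm and 10.7 degrees, less where a joint would pass 70% of its speed; a pose out of reach is approached as far as the arm can. A call with a gripper value outside its range is refused whole. The fingers move at their own pace and stop on an object; the grip force is fixed at half the most. Time passes only in rows, so rows that do not move let the fingers close. It gives the time, the measured TCP pose, the force and the opening at its end, in the units of the state.
- bot.read_state(): the state, without advancing time (a new reading comes with each control period).
- bot.capture(name): name is "scene" or "top" or "wrist"; returns the picture (420x560x3 uint8, blue, green, red); there is no depth.
- bot.get_calibration(name): a dict with "fx", "fy", "cx", "cy" (pixels), "R" (3x3) and "t" (3): a world point X has camera coordinates R X + t. Camera axes: x right, y down, z forward; pixel columns grow to the right and rows downward; lengths in m; the calibration is good to about 2 mm. The wrist camera is an equidistant fisheye: a pixel r from the principal point sees the ray r / f radians off the axis. A picture is of the moment at which its call begins: read the wrist's pose just before it. get_calibration takes no time and is no camera call; for the wrist camera it gives the pose at the moment of the call.
- bot.hand_in(): hands the job in, once; it reports no verdict.
The state is a dict: "time_s": time; "joint_positions": joint angles; "qvel": joint speeds; "tau": joint torques, N m; "position": TCP position; "tcp_rot": TCP orientation; "force": force on the tool from outside, world axes, zero at the start; "moment": the same for the moment, N m; "opening": opening from 0.0 (shut) to 1.0 (fully open).
Only numpy, scipy, OpenCV 4.12 (cv2) and the standard library are available. Lean on these libraries where they do the work, as an engineer would, in place of code of your own. Each camera call takes 0.05 s, during which the arm holds its last target. There are 200 camera calls.

## Working session

There is one attempt and no reset: what is moved stays moved. The work goes in short steps, Python scripts to look and compute and a tool call to move; the robot and the scene stay as the last step left them, time stands still between calls to the robot, and variables do not carry over. Pictures are saved under pics/ and viewed, about 8 in all and at most 12, crops included, and the job is handed in when it is done.

Besides the shell and the picture viewer there is one more tool, called after "Request:" in YAML: its name, and indented under it one key for each argument. play_rows: Moves the arm, as the interface text tells. Its arguments: {"type":"object","properties":{"targets":{"type":"array","items":{"type":"array","items":{"type":"number"}}}},"required":["targets"]}

```bash
mkdir -p pics
python3 - <<'E'
from rig import bot
import cv2,numpy as np
s=bot.read_state();print(s)
for n in("scene","top"):
    cv2.imwrite(f"pics/{n}0.png",cv2.resize(bot.capture(n),None,fx=1.42,fy=1.42,interpolation=cv2.INTER_CUBIC));c=bot.get_calibration(n);print(n,c)
E
```

```text
{'time_s': 0.0, 'joint_positions': array([-7.66907381e+01,  3.02787171e+01,  8.21583596e+01, -1.34154115e-03,
        6.76879475e+01, -1.02284189e+01]), 'qvel': array([ 0.00859498,  0.02804066, -0.00829486,  0.03844834,  0.02047653,
        0.07524505]), 'tau': array([ 1.30865366e-03, -4.40035486e+01, -1.76595873e+01,  6.33871439e-02,
        5.82957419e-02, -1.81687205e-04]), 'position': array([ 0.24943003, -0.57225602,  0.22156335]), 'tcp_rot': array([[ 9.16794173e-01,  3.99359700e-01, -5.23410400e-04],
       [ 3.99359875e-01, -9.16791799e-01,  2.11848940e-03],
       [ 3.66180928e-04, -2.15124785e-03, -9.99997619e-01]]), 'force': array([-0.39793308,  0.00269691, -0.66154785]), 'moment': array([-0.0113204 ,  0.01026996,  0.06163396]), 'opening': 1.002601131431234}
scene {'fx': 390.65389173360194, 'fy': 390.65389173360194, 'cx': 281.4386898500672, 'cy': 211.58721204044014, 'R': array([[-8.81984043e-01,  4.71279174e-01,  2.97571193e-04],
       [ 2.83131441e-01,  5.30376074e-01, -7.99085607e-01],
       [-3.76750229e-01, -7.04696502e-01, -6.01217186e-01]]), 't': array([ 0.49578015, -0.1249769 ,  1.28925135])}
top {'fx': 471.62720175129857, 'fy': 471.62720175129857, 'cx': 282.6398693338839, 'cy': 207.69393402713192, 'R': array([[-0.0165045 , -0.99972546,  0.01663128],
       [-0.99931566,  0.01594247, -0.0333773 ],
       [ 0.03310299, -0.01717078, -0.99930444]]), 't': array([0.15459824, 0.61028735, 1.2244181 ])}
```

View pics/scene0.png

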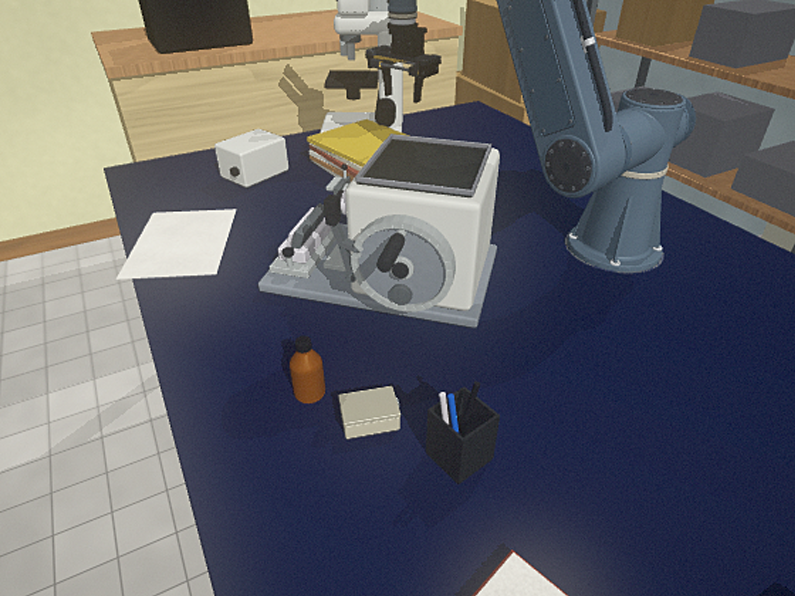

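View pics/top0.png

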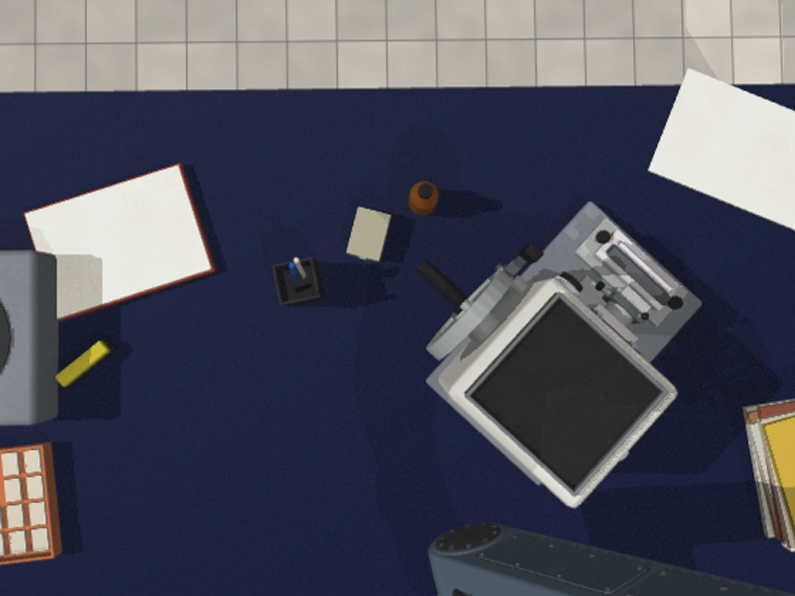

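The scene view shows the wheel around (402,262), the handle at (390,252) and the lever near (350,280). In the top view the handle runs (425,265) to (462,300), the lever grip is at (531,252), and the lid corners are (560,294), (664,393), (573,489) and (466,393). I'll fit the pose from these and overlay it.

```bash
cat > h.py <<'E'
from rig import bot
import cv2,numpy as np
from scipy.optimize import least_squares
def proj(c,X):
    p=(c["R"]@np.atleast_2d(X).T).T+c["t"]
    return np.c_[c["fx"]*p[:,0]/p[:,2]+c["cx"],c["fy"]*p[:,1]/p[:,2]+c["cy"]]
def M2W(P,m):
    m=np.atleast_2d(m)/1000.; c,s=np.cos(P[2]),np.sin(P[2])
    return np.c_[P[0]+c*m[:,0]-s*m[:,1],P[1]+s*m[:,0]+c*m[:,1],m[:,2]]
E
python3 - <<'E'
from h import *
c=bot.get_calibration("top")
k=1.42
pts=np.array([[0,0,260],[123,163,261],[0,276,218]])
px=np.array([[565.75,392],[531,251],[424,267]])/k
f=lambda P:(proj(c,M2W(P,pts))-px).ravel()
best=min((least_squares(f,[.5,-.2,a]) for a in(-2,-1,0,1)),key=lambda r:r.cost)
P=best.x;print(P,np.degrees(P[2]),best.fun)
lc=[[-95,0,260],[95,0,260]]
th=np.linspace(0,2*np.pi,60)
for n in("scene","top"):
    c=bot.get_calibration(n);im=bot.capture(n);K=3
    pm={'h':[[0,188,218],[0,276,218]],'lv':[[123,163,238],[123,163,261]],'ax':[[0,176,150]],
     'rim':[[90*np.cos(t),176,150+90*np.sin(t)] for t in th],'base':[[x,y,z] for x in(-120,120) for y in(-120,120) for z in (260,)]}
    al=proj(c,M2W(P,[[0,200,180]]))[0]
    x0,y0=int(al[0]-125),int(al[1]-90)
    x0=max(x0,0);y0=max(y0,0)
    cr=cv2.resize(im[y0:y0+180,x0:x0+250],None,fx=K,fy=K,interpolation=cv2.INTER_CUBIC)
    for key,col in zip(pm,[(0,255,0),(0,0,255),(255,255,0),(255,0,255),(0,255,255)]):
        for q in proj(c,M2W(P,pm[key])): cv2.circle(cr,(int((q[0]-x0+.5)*K),int((q[1]-y0+.5)*K)),2,col,-1)
    cv2.imwrite(f"pics/ov_{n}.png",cr);print(n,x0,y0)
# bystanders on desk
c=bot.get_calibration("top")
for nm,u,v,z in(("box",369,234,.038),("bottle",425,191,.115),("pot",297,283,.095)):
    d=c["R"].T@np.array([(u/k-c["cx"])/c["fx"],(v/k-c["cy"])/c["fy"],1]);o=-c["R"].T@c["t"];print(nm,(o+d*(z-o[2])/d[2]).round(3))
for n,m in(("handle",[0,234,218]),("lever",[123,163,238]),("axle",[0,163,150])):print(n,M2W(P,m).round(4))
E
```

```text
[ 0.46252505 -0.08808108 -0.73072033] -41.86719069543007 [-0.75698377 -2.04752902  2.78030283  1.45235974 -2.10217278  0.63311199]
scene 155 92
top 196 121
box [0.723 0.202 0.038]
bottle [0.785 0.104 0.115]
pot [0.633 0.324 0.095]
handle [[0.6187 0.0862 0.218 ]]
lever [[ 0.6629 -0.0488  0.238 ]]
axle [[0.5713 0.0333 0.15  ]]
```

View pics/ov_scene.png

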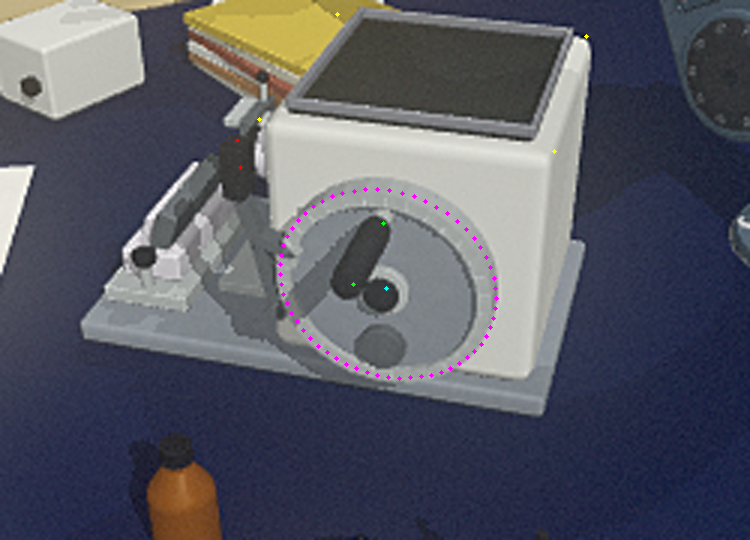

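View pics/ov_top.png

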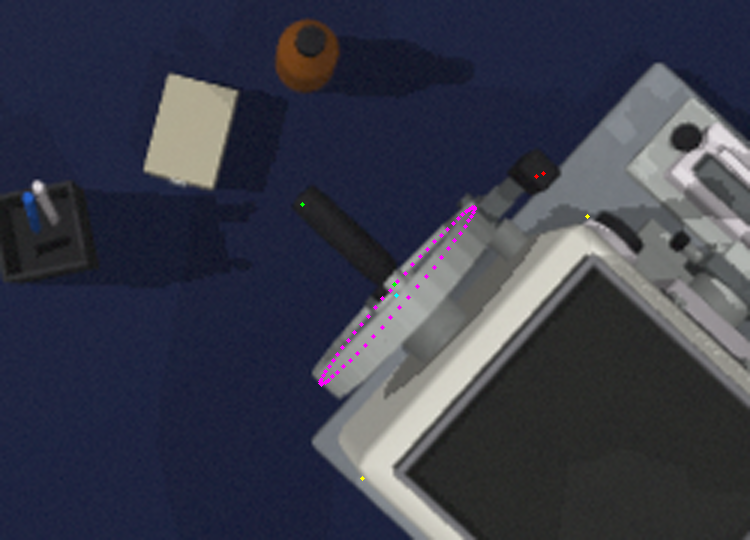

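Scene overlay: handle tip about (350,286) and grip centre (236,168). Top overlay: handle tip (305,196), grip (535,171), and rim face ends (463,198) and (315,375). The lid isn't centred on the origin, so I'll refit without it.

Run:
```python
from h import *
T,S=bot.get_calibration("top"),bot.get_calibration("scene")
mt=np.array([[0,276,218],[123,163,238],[90,176,150],[-90,176,150],[0,188,218]]);pt=np.array([[305,196],[535,171],[465,199],[315,375],[386,284]])/3+[196,121]
ms=np.array([[0,276,218],[123,163,238],[0,188,218]]);ps=np.array([[350,285],[236,168],[380,222]])/3+[155,92]
f=lambda P:np.r_[(proj(T,M2W(P,mt))-pt).ravel(),(proj(S,M2W(P,ms))-ps).ravel()]
r=least_squares(f,[.46,-.09,-.73],loss='soft_l1');P=r.x
print(P,np.degrees(P[2]),f(P).reshape(-1,2).round(1))
np.save("P.npy",P)
for n,m in(("handle",[0,234,218]),("lever",[123,163,238]),("axle",[0,163,150]),("ex",[1000,0,0]),("ey",[0,1000,0])):print(n,M2W(P,m).round(4)-(M2W(P,[0,0,0]) if n[0]=='e' else 0))
```

```text
[ 0.46478503 -0.08447662 -0.74007591] -42.403226427194475 [[-2.1  0.4]
 [-0.8  0. ]
 [ 1.1  1.2]
 [-0.   0.8]
 [ 1.3 -2.1]
 [-0.6  0.3]
 [ 0.1 -0.2]
 [-0.4  0.8]]
handle [[0.6226 0.0883 0.218 ]]
lever [[ 0.6655 -0.0471  0.238 ]]
axle [[0.5747 0.0359 0.15  ]]
ex [[ 0.73841497 -0.67432338  0.        ]]
ey [[0.67431497 0.73837662 0.        ]]
```

Fit residuals are about 1–2 px, which is good enough to move on. The plan is to go above the lever with the jaws along microtome x.

Request:
play_rows:
  targets:
    - [0.42,0,0,0.05,0,0,0]
    - [0.42,0,0,0.05,0,0,0]
    - [0.42,0,0,0.05,0,0,0]
    - [0.42,0.015,0.019,0.04,0,0,0.03]
    - [0.42,0.035,0.044,0,0,0,0.035]
    - [0.42,0.035,0.044,0,0,0,0.035]
    - [0.42,0.035,0.044,0,0,0,0.035]
    - [0.42,0.035,0.044,0,0,0,0.035]
    - [0.42,0.035,0.044,0,0,0,0.035]
    - [0.42,0.035,0.044,0,0,0,0.035]
    - [0.42,0.035,0.044,0,0,0,0.035]
    - [0.42,0.035,0.044,0,0,0,0.035]

```text
time_s: 1.7
position: [0.5454, -0.2003, 0.4124]
tcp_rot: [[0.751, 0.661, -0.0], [0.661, -0.751, -0.0], [-0.0, -0.0, -1.0]]
force: [0.4, -0.4, -0.3]
opening: 0.583
```

Request:
play_rows:
  targets:
    - [0.42,0.035,0.044,0,0,0,0.035]
    - [0.42,0.035,0.044,0,0,0,0.035]
    - [0.42,0.035,0.044,0,0,0,0.04]
    - [0.42,0.016,0.023,0,0,0,0]
    - [0.42,0,0,0,0,0,0]
    - [0.42,0,0,0,0,0,0]

```text
time_s: 2.45
position: [0.6651, -0.0475, 0.4122]
tcp_rot: [[0.675, 0.738, -0.001], [0.738, -0.675, -0.0], [-0.001, -0.001, -1.0]]
force: [-0.1, -0.9, -0.4]
opening: 0.578
```

Run:
```python
from h import *
s=bot.read_state();print(s["position"],s["tcp_rot"].round(3),s["joint_positions"].round(1),s["opening"],s["force"].round(1))
c=bot.get_calibration("wrist");print(c)
P=np.load("P.npy");im=bot.capture("wrist");K=1.42
im=cv2.resize(im,None,fx=K,fy=K)
X=M2W(P,[[123+a,163+b,261] for a in(-10,10) for b in(-13,13)]+[[0,188,218],[0,276,218]]+[[90*np.cos(t),176,150+90*np.sin(t)] for t in np.linspace(0,3.14,20)])
q=(c["R"]@X.T).T+c["t"];th=np.arctan2(np.hypot(q[:,0],q[:,1]),q[:,2]);ph=np.arctan2(q[:,1],q[:,0])
uv=np.c_[c["cx"]+c["fx"]*th*np.cos(ph),c["cy"]+c["fy"]*th*np.sin(ph)]
for p in uv: cv2.circle(im,(int(p[0]*K),int(p[1]*K)),2,(0,255,0),-1)
cv2.imwrite("pics/w1.png",im)
```

```text
[ 0.66510829 -0.04753412  0.41218725] [[ 0.675  0.738 -0.001]
 [ 0.738 -0.675 -0.   ]
 [-0.001 -0.001 -1.   ]] [-13.7  26.1  59.6  -0.   94.3  28.8] 0.5781202023424337 [-0.1 -0.9 -0.4]
{'fx': 325.19226210127806, 'fy': 325.19226210127806, 'cx': 280.7280028382363, 'cy': 202.56280616839442, 'R': array([[ 0.7377504 , -0.67507082, -0.00193189],
       [-0.65024462, -0.71138229,  0.26667804],
       [-0.18140087, -0.19548563, -0.96378374]]), 't': array([-0.52243571,  0.31550136,  0.68470871])}
```

View pics/w1.png

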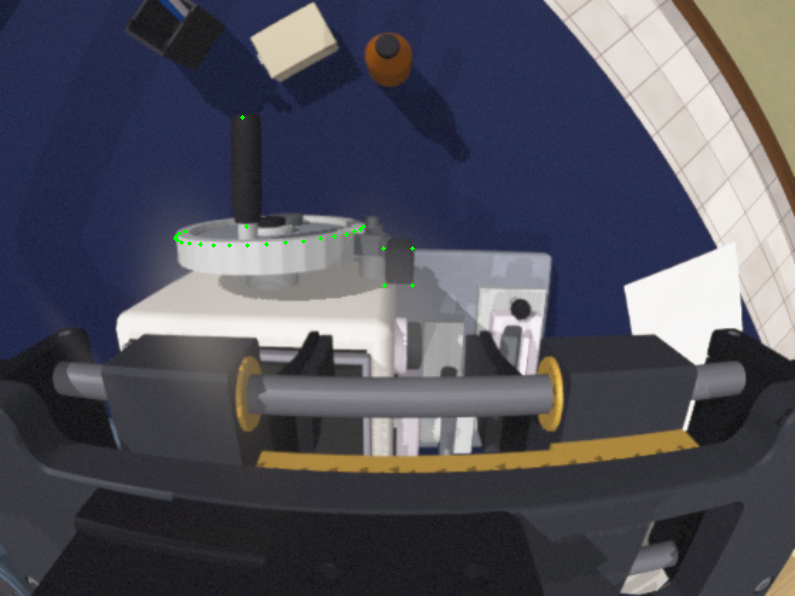

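The wrist view matches: grip top face about (398,267) as predicted, but the handle tip at (246,116) is about 4 px right of the prediction. I'll refit with this view included.

```bash
cat >> h.py <<'E'
def projw(c,X):
    q=(c["R"]@X.T).T+c["t"];th=np.arctan2(np.hypot(q[:,0],q[:,1]),q[:,2]);ph=np.arctan2(q[:,1],q[:,0])
    return np.c_[c["cx"]+c["fx"]*th*np.cos(ph),c["cy"]+c["fy"]*th*np.sin(ph)]
E
python3 - <<'E'
from h import *
T,S,W=[bot.get_calibration(n) for n in("top","scene","wrist")]
mt=np.array([[0,276,218],[123,163,238],[90,176,150],[-90,176,150],[0,188,218]]);pt=np.array([[305,196],[535,171],[465,199],[315,375],[386,284]])/3+[196,121]
ms=np.array([[0,276,218],[123,163,238],[0,188,218]]);ps=np.array([[350,285],[236,168],[380,222]])/3+[155,92]
mw=np.array([[0,276,218],[123,150,261],[123,163,261],[0,188,218]]);pw=np.array([[246,115],[399,283],[399,265],[247,222]])/1.42
def f(P):return np.r_[(proj(T,M2W(P,mt))-pt).ravel(),(proj(S,M2W(P,ms))-ps).ravel(),2*(projw(W,M2W(P,mw))-pw).ravel()]
r=least_squares(f,[.46,-.09,-.73],loss='soft_l1');P=r.x
print(P,np.degrees(P[2]),f(P).reshape(-1,2).round(1))
np.save("P.npy",P)
for n,m in(("grasp",[0,246,218]),("lever",[123,163,238]),("axle",[0,163,150])):print(n,M2W(P,m).round(4))
E
```

```text
[ 0.46589857 -0.0828235  -0.74700303] -42.800120987916145 [[-2.3 -0.7]
 [-0.9 -0.6]
 [ 1.   0.6]
 [-0.6 -0.3]
 [ 0.9 -3.1]
 [-1.6  0.7]
 [-0.4 -0.1]
 [-1.   1.2]
 [-2.9 -1. ]
 [ 0.1  0.3]
 [ 0.3  0.3]
 [-0.3  1.9]]
grasp [[0.633  0.0977 0.218 ]]
lever [[ 0.6669 -0.0468  0.238 ]]
axle [[0.5766 0.0368 0.15  ]]
```

Request:
play_rows:
  targets:
    - [0.42,0.001,0.001,-0.05,0,0,0]
    - [0.42,0,0,-0.05,0,0,0]
    - [0.42,0,0,-0.04,0,0,0]
    - [0.42,0,0,-0.025,0,0,0]
    - [0.42,0,0,-0.015,0,0,0]
    - [0.42,0,0,-0.007,0,0,0]
    - [0.42,0,0,0,0,0,0]
    - [0.42,0,0,0,0,0,0]

```text
time_s: 3.5
position: [0.6674, -0.0462, 0.2269]
tcp_rot: [[0.674, 0.738, 0.003], [0.738, -0.674, -0.001], [0.001, 0.002, -1.0]]
force: [-0.1, 0.3, 0.3]
opening: 0.581
```

Request:
play_rows:
  targets:
    - [0.42,0.006,-0.0055,0,0,0,0]
    - [0.42,0.003,-0.0027,0,0,0,0]
    - [0.42,0.003,-0.0027,0,0,0,0]
    - [0.42,0.003,-0.0027,0,0,0,0]
    - [0.42,0.003,-0.0027,0,0,0,0]
    - [0.42,0.003,-0.0027,0,0,0,0]
    - [0.42,0.003,-0.0027,0,0,0,0]
    - [0.42,0.003,-0.0027,0,0,0,0]

```text
time_s: 4.5
position: [0.6935, -0.0705, 0.2252]
tcp_rot: [[0.674, 0.739, -0.001], [0.739, -0.674, 0.0], [-0.001, -0.001, -1.0]]
force: [-3.8, 2.7, -2.4]
opening: 0.583
```

Request:
play_rows:
  targets:
    - [0.42,0.003,-0.0027,0,0,0,0]
    - [0.42,0.003,-0.0027,0,0,0,0]
    - [0.42,0.003,-0.0027,0,0,0,0]
    - [0.42,0.003,-0.0027,0,0,0,0]
    - [0.42,0.0015,-0.0014,0,0,0,0]
    - [0.42,0,0,0,0,0,0]

```text
time_s: 5.25
position: [0.7076, -0.083, 0.2257]
tcp_rot: [[0.674, 0.738, 0.001], [0.738, -0.674, -0.001], [0.0, 0.001, -1.0]]
force: [-2.2, 3.2, -1.4]
opening: 0.58
```

Travel is about 54 mm. I'll finish in 1.5 mm steps and watch the force.

Request:
play_rows:
  targets:
    - [0.42,0.0011,-0.001,0,0,0,0]
    - [0.42,0.0011,-0.001,0,0,0,0]
    - [0.42,0,0,0,0,0,0]

```text
time_s: 5.62
position: [0.7094, -0.0846, 0.2255]
tcp_rot: [[0.674, 0.738, 0.0], [0.738, -0.674, -0.0], [0.0, 0.0, -1.0]]
force: [-3.4, 2.0, -1.0]
opening: 0.585
```

Request:
play_rows:
  targets:
    - [0.42,0.0011,-0.001,0,0,0,0]
    - [0.42,0,0,0,0,0,0]

```text
time_s: 5.88
position: [0.7105, -0.0856, 0.2255]
tcp_rot: [[0.674, 0.738, -0.0], [0.738, -0.674, 0.0], [0.0, -0.0, -1.0]]
force: [-2.8, 2.8, -1.7]
opening: 0.58
```

Request:
play_rows:
  targets:
    - [0.42,0.0011,-0.001,0,0,0,0]
    - [0.42,0,0,0,0,0,0]

```text
time_s: 6.12
position: [0.7106, -0.0857, 0.2254]
tcp_rot: [[0.674, 0.739, -0.003], [0.739, -0.674, 0.002], [-0.0, -0.003, -1.0]]
force: [-4.8, 5.9, -0.9]
opening: 0.581
```

Request:
play_rows:
  targets:
    - [0.42,0.0008,-0.0007,0,0,0,0]
    - [0.42,0,0,0,0,0,0]
    - [0.42,0,0,0,0,0,0]

```text
time_s: 6.5
position: [0.7106, -0.0858, 0.2253]
tcp_rot: [[0.674, 0.739, -0.004], [0.739, -0.674, 0.003], [-0.001, -0.005, -1.0]]
force: [-5.9, 4.6, 0.0]
opening: 0.582
```

Request:
play_rows:
  targets:
    - [0.42,-0.0055,0.005,0,0,0,0]
    - [0.42,0,0,0.05,0,0,0]
    - [0.2,0,0,0.05,0,0,0]
    - [0.0,-0.0146,0.036,0,0,0,0]
    - [0.0,-0.0146,0.036,0,0,0,0]
    - [0.0,-0.0146,0.036,0,0,0,0]
    - [0.0,-0.0146,0.036,0,0,0,0]
    - [0.0,-0.0146,0.036,0,0,0,0]
    - [0.0,0,0,-0.03,0,0,0]
    - [0.0,0,0,0,0,0,0]
    - [0.0,0,0,0,0,0,0]

```text
time_s: 7.88
position: [0.6354, 0.0969, 0.2969]
tcp_rot: [[0.675, 0.738, 0.004], [0.738, -0.675, -0.001], [0.002, 0.003, -1.0]]
force: [0.1, 0.2, 0.9]
opening: 1.0
```

Run:
```python
from h import *
s=bot.read_state();print(s["position"],s["joint_positions"].round(1),s["force"].round(1))
c=bot.get_calibration("wrist");P=np.load("P.npy");im=bot.capture("wrist");K=1.42
im=cv2.resize(im,None,fx=K,fy=K)
R=s["tcp_rot"];X=np.r_[M2W(P,[[0,188,218],[0,246,218],[0,276,218]]),[s["position"]],[s["position"]+R[:,2]*.061]]
for p in projw(c,X): cv2.circle(im,(int(p[0]*K),int(p[1]*K)),2,(0,255,0),-1)
cv2.imwrite("pics/w2.png",im)
```

```text
[0.63541178 0.09685799 0.29685386] [-1.3 27.6 74.4 -0.  77.8 41.2] [0.1 0.2 0.9]
```

View pics/w2.png

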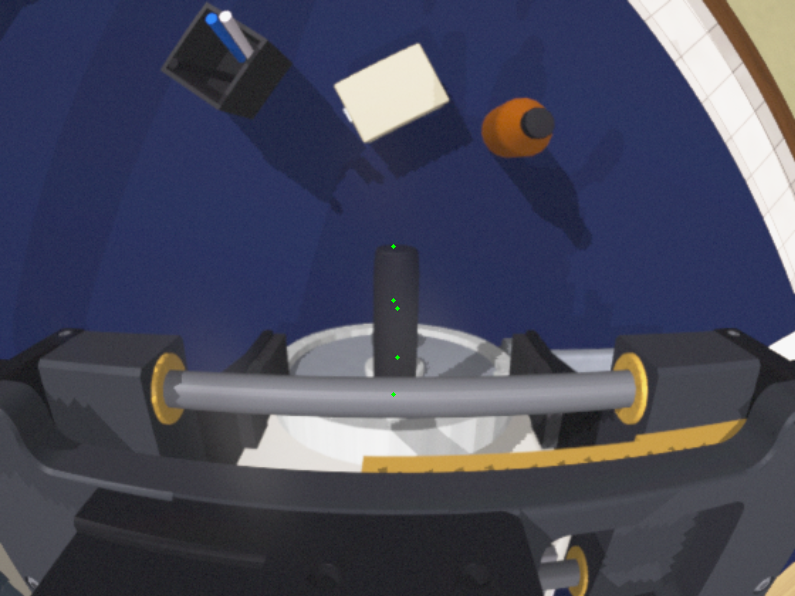

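The handle is centred between the fingers (u≈396 against tool 397) and parallel to the tool's x axis. I'll descend and close gently.

Request:
play_rows:
  targets:
    - [0.3,0,0,-0.04,0,0,0]
    - [0.4,0,0,-0.035,0,0,0]
    - [0.5,0,0,-0.015,0,0,0]
    - [0.6,0,0,-0.008,0,0,0]
    - [0.68,0,0,0,0,0,0]
    - [0.7,0,0,0,0,0,0]
    - [0.72,0,0,0,0,0,0]
    - [0.73,0,0,0,0,0,0]
    - [0.73,0,0,0,0,0,0]

```text
time_s: 9.05
position: [0.6341, 0.0979, 0.1983]
tcp_rot: [[0.674, 0.738, 0.001], [0.738, -0.674, 0.0], [0.001, 0.001, -1.0]]
force: [-0.4, 0.5, 2.5]
opening: 0.275
```

Request:
play_rows:
  targets:
    - [0.75,0,0,0,0,0,0]
    - [0.75,0,0,0,0,0,0]

```text
time_s: 9.3
position: [0.6342, 0.0978, 0.1982]
tcp_rot: [[0.674, 0.738, 0.001], [0.738, -0.674, 0.0], [0.001, 0.001, -1.0]]
force: [-1.4, 1.4, 4.5]
opening: 0.275
```

Run:
```python
import numpy as np
a=np.radians(np.arange(0,361,6)); x=-68*np.sin(a); z=68*(np.cos(a)-1)
W=np.round(np.c_[.736*x,-.677*x,z],1)
D=np.diff(W,axis=0)
for i in range(0,60,10): print(i*6,",".join("[0.75,%.4f,%.4f,%.4f,0,0,0]"%tuple(d/1000) for d in D[i:i+10]))
```

```text
0 [0.75,-0.0052,0.0048,-0.0004,0,0,0],[0.75,-0.0052,0.0048,-0.0011,0,0,0],[0.75,-0.0051,0.0046,-0.0018,0,0,0],[0.75,-0.0049,0.0045,-0.0026,0,0,0],[0.75,-0.0046,0.0043,-0.0032,0,0,0],[0.75,-0.0044,0.0041,-0.0039,0,0,0],[0.75,-0.0041,0.0037,-0.0045,0,0,0],[0.75,-0.0037,0.0034,-0.0050,0,0,0],[0.75,-0.0033,0.0030,-0.0055,0,0,0],[0.75,-0.0028,0.0027,-0.0060,0,0,0]
60 [0.75,-0.0024,0.0022,-0.0063,0,0,0],[0.75,-0.0019,0.0017,-0.0067,0,0,0],[0.75,-0.0014,0.0012,-0.0069,0,0,0],[0.75,-0.0008,0.0008,-0.0070,0,0,0],[0.75,-0.0002,0.0002,-0.0071,0,0,0],[0.75,0.0002,-0.0002,-0.0071,0,0,0],[0.75,0.0008,-0.0008,-0.0070,0,0,0],[0.75,0.0014,-0.0012,-0.0069,0,0,0],[0.75,0.0019,-0.0017,-0.0067,0,0,0],[0.75,0.0024,-0.0022,-0.0063,0,0,0]
120 [0.75,0.0028,-0.0027,-0.0060,0,0,0],[0.75,0.0033,-0.0030,-0.0055,0,0,0],[0.75,0.0037,-0.0034,-0.0050,0,0,0],[0.75,0.0041,-0.0037,-0.0045,0,0,0],[0.75,0.0044,-0.0041,-0.0039,0,0,0],[0.75,0.0046,-0.0043,-0.0032,0,0,0],[0.75,0.0049,-0.0045,-0.0026,0,0,0],[0.75,0.0051,-0.0046,-0.0018,0,0,0],[0.75,0.0052,-0.0048,-0.0011,0,0,0],[0.75,0.0052,-0.0048,-0.0004,0,0,0]
180 [0.75,0
[... 350 characters left out ...]
75,0.0024,-0.0022,0.0063,0,0,0],[0.75,0.0019,-0.0017,0.0067,0,0,0],[0.75,0.0014,-0.0012,0.0069,0,0,0],[0.75,0.0008,-0.0008,0.0070,0,0,0],[0.75,0.0002,-0.0002,0.0071,0,0,0],[0.75,-0.0002,0.0002,0.0071,0,0,0],[0.75,-0.0008,0.0008,0.0070,0,0,0],[0.75,-0.0014,0.0012,0.0069,0,0,0],[0.75,-0.0019,0.0017,0.0067,0,0,0],[0.75,-0.0024,0.0022,0.0063,0,0,0]
300 [0.75,-0.0028,0.0027,0.0060,0,0,0],[0.75,-0.0033,0.0030,0.0055,0,0,0],[0.75,-0.0037,0.0034,0.0050,0,0,0],[0.75,-0.0041,0.0037,0.0045,0,0,0],[0.75,-0.0044,0.0041,0.0039,0,0,0],[0.75,-0.0046,0.0043,0.0032,0,0,0],[0.75,-0.0049,0.0045,0.0026,0,0,0],[0.75,-0.0051,0.0046,0.0018,0,0,0],[0.75,-0.0052,0.0048,0.0011,0,0,0],[0.75,-0.0052,0.0048,0.0004,0,0,0]
```

Request:
play_rows:
  targets:
    - [0.75,-0.0052,0.0048,-0.0004,0,0,0]
    - [0.75,-0.0052,0.0048,-0.0011,0,0,0]
    - [0.75,-0.0051,0.0046,-0.0018,0,0,0]
    - [0.75,-0.0049,0.0045,-0.0026,0,0,0]

```text
time_s: 9.8
position: [0.6165, 0.1147, 0.1936]
tcp_rot: [[0.674, 0.738, 0.008], [0.738, -0.674, -0.003], [0.003, 0.008, -1.0]]
force: [2.7, -3.4, 6.7]
opening: 0.273
```

Request:
play_rows:
  targets:
    - [0.75,-0.0046,0.0043,-0.0032,0,0,0]
    - [0.75,-0.0044,0.0041,-0.0039,0,0,0]
    - [0.75,-0.0041,0.0037,-0.0045,0,0,0]
    - [0.75,-0.0037,0.0034,-0.005,0,0,0]
    - [0.75,-0.0033,0.003,-0.0055,0,0,0]
    - [0.75,-0.0028,0.0027,-0.006,0,0,0]

```text
time_s: 10.55
position: [0.5917, 0.1382, 0.1647]
tcp_rot: [[0.674, 0.738, 0.004], [0.738, -0.674, 0.001], [0.003, 0.002, -1.0]]
force: [0.1, 1.2, 5.9]
opening: 0.275
```

Request:
play_rows:
  targets:
    - [0.75,-0.0024,0.0022,-0.0063,0,0,0]
    - [0.75,-0.0019,0.0017,-0.0067,0,0,0]
    - [0.75,-0.0014,0.0012,-0.0069,0,0,0]
    - [0.75,-0.0008,0.0008,-0.007,0,0,0]
    - [0.75,-0.0002,0.0002,-0.0071,0,0,0]
    - [0.75,0.0002,-0.0002,-0.0071,0,0,0]

```text
time_s: 11.3
position: [0.5851, 0.1444, 0.1226]
tcp_rot: [[0.674, 0.738, 0.003], [0.738, -0.674, 0.001], [0.003, 0.001, -1.0]]
force: [1.4, 3.9, 4.4]
opening: 0.275
```

Request:
play_rows:
  targets:
    - [0.75,0.0008,-0.0008,-0.007,0,0,0]
    - [0.75,0.0014,-0.0012,-0.0069,0,0,0]
    - [0.75,0.0019,-0.0017,-0.0067,0,0,0]
    - [0.75,0.0024,-0.0022,-0.0063,0,0,0]
    - [0.75,0.0028,-0.0027,-0.006,0,0,0]
    - [0.75,0.0033,-0.003,-0.0055,0,0,0]

```text
time_s: 12.05
position: [0.5978, 0.1323, 0.0842]
tcp_rot: [[0.674, 0.738, 0.003], [0.738, -0.674, 0.001], [0.002, 0.001, -1.0]]
force: [1.7, 4.1, 6.4]
opening: 0.276
```

Request:
play_rows:
  targets:
    - [0.75,0.0037,-0.0034,-0.005,0,0,0]
    - [0.75,0.0041,-0.0037,-0.0045,0,0,0]
    - [0.75,0.0044,-0.0041,-0.0039,0,0,0]
    - [0.75,0.0046,-0.0043,-0.0032,0,0,0]

```text
time_s: 12.55
position: [0.6141, 0.1169, 0.068]
tcp_rot: [[0.675, 0.738, 0.001], [0.738, -0.675, 0.001], [0.002, 0.0, -1.0]]
force: [0.1, 3.7, 10.3]
opening: 0.276
```

Request:
play_rows:
  targets:
    - [0.75,0.0049,-0.0045,-0.0026,0,0,0]
    - [0.75,0.0051,-0.0046,-0.0018,0,0,0]
    - [0.75,0.0052,-0.0048,-0.0011,0,0,0]
    - [0.75,0.0052,-0.0048,-0.0004,0,0,0]

```text
time_s: 13.05
position: [0.6325, 0.0993, 0.0621]
tcp_rot: [[0.675, 0.738, -0.003], [0.738, -0.675, 0.003], [0.0, -0.004, -1.0]]
force: [-2.5, 7.3, 11.7]
opening: 0.272
```

Run:
```python
from h import *
P=np.load("P.npy");c=bot.get_calibration("scene");im=bot.capture("scene");q=proj(c,M2W(P,[0,200,130]))[0];x0,y0=int(q[0]-110),int(q[1]-110)
cv2.imwrite("pics/s2.png",cv2.resize(im[y0:y0+190,x0:x0+230],None,fx=3,fy=3,interpolation=cv2.INTER_CUBIC))
```

```text
(no output)
```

View pics/s2.png

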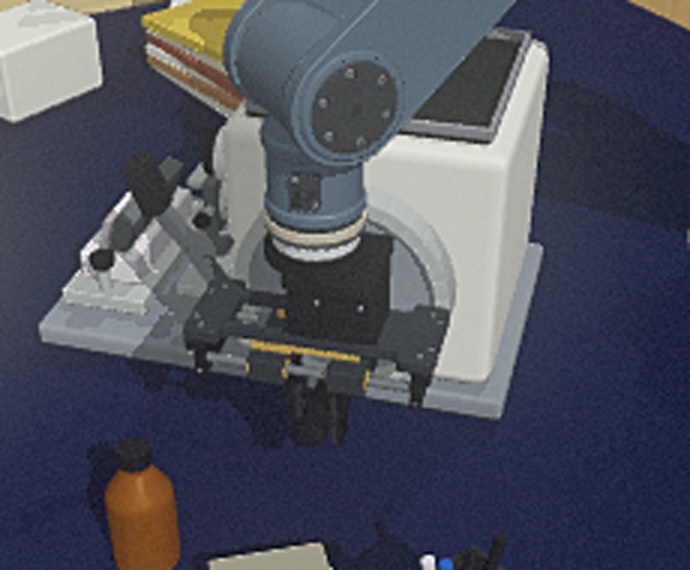

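The tip of the handle (312,425) sits between the fingers at the bottom and the lever is forward. Continuing up the front side.

Request:
play_rows:
  targets:
    - [0.75,0.0052,-0.0048,0.0009,0,0,0]
    - [0.75,0.0052,-0.0048,0.0016,0,0,0]
    - [0.75,0.0051,-0.0046,0.0018,0,0,0]
    - [0.75,0.0049,-0.0045,0.0026,0,0,0]
    - [0.75,0.0046,-0.0043,0.0032,0,0,0]

```text
time_s: 13.72
position: [0.6546, 0.0782, 0.0687]
tcp_rot: [[0.675, 0.738, -0.01], [0.738, -0.675, 0.006], [-0.002, -0.011, -1.0]]
force: [-1.0, 10.2, -3.7]
opening: 0.275
```

Request:
play_rows:
  targets:
    - [0.75,0.0044,-0.0041,0.0039,0,0,0]
    - [0.75,0.0041,-0.0037,0.0045,0,0,0]
    - [0.75,0.0037,-0.0034,0.005,0,0,0]
    - [0.75,0.0033,-0.003,0.0055,0,0,0]
    - [0.75,0.0028,-0.0027,0.006,0,0,0]

```text
time_s: 14.35
position: [0.6744, 0.0594, 0.0917]
tcp_rot: [[0.675, 0.738, -0.007], [0.738, -0.675, 0.003], [-0.003, -0.007, -1.0]]
force: [4.6, 5.0, -12.7]
opening: 0.279
```

Request:
play_rows:
  targets:
    - [0.75,0.0028,-0.0018,0.0063,0,0,0]
    - [0.75,0.0022,-0.0014,0.0067,0,0,0]
    - [0.75,0.0014,-0.0012,0.0069,0,0,0]
    - [0.75,0.0008,-0.0008,0.007,0,0,0]
    - [0.75,0.0002,-0.0002,0.0071,0,0,0]

```text
time_s: 14.98
position: [0.6833, 0.0511, 0.1307]
tcp_rot: [[0.674, 0.738, -0.003], [0.738, -0.674, -0.002], [-0.003, -0.001, -1.0]]
force: [-0.2, -4.0, -11.0]
opening: 0.277
```

Request:
play_rows:
  targets:
    - [0.75,-0.0002,0.0002,0.0071,0,0,0]
    - [0.75,-0.0008,0.0008,0.007,0,0,0]
    - [0.75,-0.0014,0.0012,0.0069,0,0,0]
    - [0.75,-0.0019,0.0017,0.0067,0,0,0]
    - [0.75,-0.0024,0.0022,0.0063,0,0,0]

```text
time_s: 15.6
position: [0.6766, 0.0576, 0.1651]
tcp_rot: [[0.674, 0.739, -0.002], [0.739, -0.674, -0.002], [-0.003, -0.0, -1.0]]
force: [-1.0, -3.9, -10.5]
opening: 0.277
```

Request:
play_rows:
  targets:
    - [0.75,-0.0028,0.0027,0.006,0,0,0]
    - [0.75,-0.0033,0.003,0.0055,0,0,0]
    - [0.75,-0.0037,0.0034,0.005,0,0,0]
    - [0.75,-0.0041,0.0037,0.0045,0,0,0]
    - [0.75,-0.0044,0.0041,0.0039,0,0,0]
    - [0.75,-0.0046,0.0043,0.0032,0,0,0]

```text
time_s: 16.35
position: [0.6541, 0.0789, 0.1928]
tcp_rot: [[0.674, 0.739, -0.001], [0.739, -0.674, -0.002], [-0.002, 0.001, -1.0]]
force: [-0.1, -5.9, -12.7]
opening: 0.277
```

Request:
play_rows:
  targets:
    - [0.75,-0.0049,0.0045,0.0026,0,0,0]
    - [0.75,-0.0051,0.0046,0.0018,0,0,0]
    - [0.75,-0.0052,0.0048,0.0011,0,0,0]
    - [0.75,0,0,0,0,0,0]
    - [0.75,0,0,0,0,0,0]

```text
time_s: 16.98
position: [0.6388, 0.0935, 0.1983]
tcp_rot: [[0.674, 0.739, -0.002], [0.739, -0.674, -0.0], [-0.002, -0.001, -1.0]]
force: [-2.8, -4.0, -9.7]
opening: 0.278
```

Request:
play_rows:
  targets:
    - [0.75,-0.0024,0.0022,-0.0004,0,0,0]
    - [0.75,-0.0022,0.002,-0.0006,0,0,0]
    - [0.75,0,0,0,0,0,0]
    - [0.75,0,0,0,0,0,0]

```text
time_s: 17.48
position: [0.6364, 0.0958, 0.1985]
tcp_rot: [[0.674, 0.738, 0.003], [0.739, -0.674, -0.003], [-0.0, 0.005, -1.0]]
force: [-0.0, -8.9, -6.7]
opening: 0.272
```

Request:
play_rows:
  targets:
    - [0.75,-0.0012,0.0011,-0.0003,0,0,0]
    - [0.75,-0.001,0.0009,-0.0003,0,0,0]
    - [0.75,0,0,0,0,0,0]
    - [0.75,0,0,0,0,0,0]

```text
time_s: 17.98
position: [0.6349, 0.0973, 0.1985]
tcp_rot: [[0.674, 0.739, 0.005], [0.739, -0.674, -0.004], [0.0, 0.006, -1.0]]
force: [0.3, -8.7, -5.7]
opening: 0.276
```

Request:
play_rows:
  targets:
    - [0.75,-0.0009,0.0009,-0.0002,0,0,0]
    - [0.75,0,0,0,0,0,0]
    - [0.6,0,0,0,0,0,0]
    - [0.4,0,0,0,0,0,0]
    - [0.1,0,0,0,0,0,0]
    - [0.0,0,0,0,0,0,0]
    - [0.0,0,0,0.04,0,0,0]
    - [0.0,0,0,0.05,0,0,0]
    - [0.0,0,0,0,0,0,0]
    - [0.0,0,0,0,0,0,0]

```text
time_s: 19.23
position: [0.6316, 0.101, 0.2862]
tcp_rot: [[0.674, 0.739, -0.0], [0.739, -0.674, 0.0], [-0.0, -0.001, -1.0]]
force: [-0.3, 0.4, -0.2]
opening: 0.99
```

Run:
```python
from h import *
s=bot.read_state();print(s["time_s"],s["position"],s["force"].round(1))
c=bot.get_calibration("wrist");P=np.load("P.npy");im=bot.capture("wrist");K=1.42
im=cv2.resize(im,None,fx=K,fy=K)
for p in projw(c,M2W(P,[[0,188,218],[0,246,218],[0,276,218]])): cv2.circle(im,(int(p[0]*K),int(p[1]*K)),2,(0,255,0),-1);print(p*K)
cv2.imwrite("pics/w3.png",im)
```

```text
19.225 [0.63156069 0.10104613 0.28617876] [-0.3  0.4 -0.2]
[403.22685522 403.42766442]
[404.34818183 306.82363169]
[404.92148295 250.55094794]
```

View pics/w3.png

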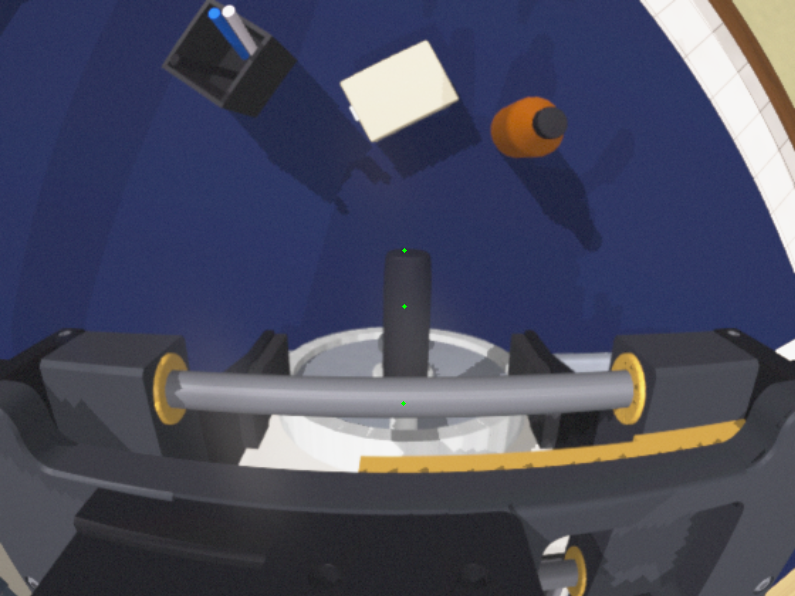

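The handle sits at u≈407 against a prediction of 404.5, the same 2.5 px offset as at the start, so the wheel is back at the top to within about 1 mm. Now the lever.

Request:
play_rows:
  targets:
    - [0.2,0,0,0.02,0,0,0]
    - [0.42,0.0141,-0.036,0,0,0,0]
    - [0.42,0.0141,-0.036,0,0,0,0]
    - [0.42,0.0141,-0.036,0,0,0,0]
    - [0.42,0.0141,-0.036,0,0,0,0]
    - [0.42,0.0141,-0.036,0,0,0,0]
    - [0.42,0,0,0,0,0,0]
    - [0.42,0,0,-0.04,0,0,0]
    - [0.42,0,0,-0.03,0,0,0]
    - [0.42,0,0,-0.015,0,0,0]
    - [0.42,0,0,0,0,0,0]

```text
time_s: 20.65
position: [0.7015, -0.0783, 0.2195]
tcp_rot: [[0.674, 0.739, -0.004], [0.739, -0.674, 0.001], [-0.002, -0.004, -1.0]]
force: [0.2, 0.6, 0.4]
opening: 0.582
```

Request:
play_rows:
  targets:
    - [0.42,-0.003,0.0027,0,0,0,0]
    - [0.42,-0.003,0.0027,0,0,0,0]
    - [0.42,-0.003,0.0027,0,0,0,0]
    - [0.42,-0.003,0.0027,0,0,0,0]
    - [0.42,-0.003,0.0027,0,0,0,0]
    - [0.42,-0.003,0.0027,0,0,0,0]
    - [0.42,-0.003,0.0027,0,0,0,0]
    - [0.42,-0.003,0.0027,0,0,0,0]

```text
time_s: 21.65
position: [0.683, -0.0606, 0.2249]
tcp_rot: [[0.675, 0.738, 0.013], [0.738, -0.675, -0.006], [0.004, 0.013, -1.0]]
force: [5.4, -4.4, 5.0]
opening: 0.58
```

Request:
play_rows:
  targets:
    - [0.42,-0.003,0.0027,0,0,0,0]
    - [0.42,-0.003,0.0027,0,0,0,0]
    - [0.42,-0.003,0.0027,0,0,0,0]
    - [0.42,-0.0015,0.0014,0,0,0,0]
    - [0.42,0,0,0,0,0,0]

```text
time_s: 22.28
position: [0.6701, -0.0494, 0.2232]
tcp_rot: [[0.674, 0.738, 0.006], [0.738, -0.674, -0.003], [0.002, 0.006, -1.0]]
force: [3.2, -3.6, 3.5]
opening: 0.584
```

Request:
play_rows:
  targets:
    - [0.42,-0.0022,0.002,0,0,0,0]
    - [0.42,-0.0022,0.002,0,0,0,0]
    - [0.42,-0.0022,0.002,0,0,0,0]
    - [0.42,0,0,0,0,0,0]

```text
time_s: 22.78
position: [0.6633, -0.0431, 0.223]
tcp_rot: [[0.674, 0.738, 0.005], [0.738, -0.674, -0.002], [0.002, 0.005, -1.0]]
force: [3.5, -3.1, 4.6]
opening: 0.583
```

Request:
play_rows:
  targets:
    - [0.42,-0.0022,0.002,0,0,0,0]
    - [0.42,-0.0011,0.001,0,0,0,0]
    - [0.42,0,0,0,0,0,0]

```text
time_s: 23.15
position: [0.6588, -0.0394, 0.2219]
tcp_rot: [[0.674, 0.738, 0.002], [0.738, -0.674, -0.001], [0.001, 0.002, -1.0]]
force: [3.7, -3.1, 5.2]
opening: 0.58
```

Request:
play_rows:
  targets:
    - [0.42,-0.0011,0.001,0,0,0,0]
    - [0.42,-0.0004,0.0003,0,0,0,0]
    - [0.42,0,0,0,0,0,0]

```text
time_s: 23.52
position: [0.6562, -0.0377, 0.2208]
tcp_rot: [[0.674, 0.738, -0.001], [0.738, -0.674, 0.001], [-0.001, -0.001, -1.0]]
force: [3.9, -2.8, 0.9]
opening: 0.58
```

Request:
play_rows:
  targets:
    - [0.42,-0.0011,0.001,0,0,0,0]
    - [0.42,0,0,0,0,0,0]

```text
time_s: 23.78
position: [0.6553, -0.0368, 0.2212]
tcp_rot: [[0.674, 0.739, -0.0], [0.739, -0.674, 0.0], [-0.0, -0.0, -1.0]]
force: [3.4, -2.4, 2.4]
opening: 0.577
```

Request:
play_rows:
  targets:
    - [0.42,-0.0011,0.001,0,0,0,0]
    - [0.42,0,0,0,0,0,0]

```text
time_s: 24.02
position: [0.6548, -0.0363, 0.2213]
tcp_rot: [[0.674, 0.738, 0.001], [0.738, -0.674, -0.001], [0.0, 0.002, -1.0]]
force: [4.3, -3.2, 1.4]
opening: 0.582
```

Request:
play_rows:
  targets:
    - [0.42,-0.0011,0.001,0,0,0,0]
    - [0.42,0,0,0,0,0,0]

```text
time_s: 24.28
position: [0.6548, -0.0363, 0.2213]
tcp_rot: [[0.675, 0.738, 0.004], [0.738, -0.675, -0.003], [0.0, 0.004, -1.0]]
force: [6.2, -5.8, -0.3]
opening: 0.582
```

Request:
play_rows:
  targets:
    - [0.42,-0.0011,0.001,0,0,0,0]
    - [0.42,0,0,0,0,0,0]

```text
time_s: 24.52
position: [0.6548, -0.0362, 0.2213]
tcp_rot: [[0.675, 0.738, 0.006], [0.738, -0.675, -0.004], [0.001, 0.007, -1.0]]
force: [8.7, -7.4, -2.4]
opening: 0.578
```

Request:
play_rows:
  targets:
    - [0.42,-0.0008,0.0007,0,0,0,0]
    - [0.42,0,0,0,0,0,0]
    - [0.42,0,0,0,0,0,0]

```text
time_s: 24.9
position: [0.6547, -0.0362, 0.2212]
tcp_rot: [[0.675, 0.738, 0.007], [0.738, -0.675, -0.005], [0.001, 0.009, -1.0]]
force: [10.9, -9.2, -2.8]
opening: 0.579
```

Hard stop at 14 N with the finger face at x_m≈132, where home is predicted at 133. I'll back off, lift clear and check.

Request:
play_rows:
  targets:
    - [0.42,0.003,-0.0027,0,0,0,0]
    - [0.42,0.004,-0.0037,0,0,0,0]
    - [0.42,0,0,0,0,0,0]
    - [0.42,0,0,0.03,0,0,0]
    - [0.42,0,0,0.05,0,0,0]
    - [0.42,0,0,0.05,0,0,0]
    - [0.42,0,0,0.06,0,0,0]
    - [0.42,0,0,0,0,0,0]
    - [0.42,0,0,0,0,0,0]

```text
time_s: 26.02
position: [0.6572, -0.0388, 0.4104]
tcp_rot: [[0.674, 0.739, -0.003], [0.739, -0.674, 0.001], [-0.001, -0.003, -1.0]]
force: [-0.2, -0.6, -0.9]
opening: 0.583
```

Run:
```python
from h import *
s=bot.read_state();print(s["time_s"],s["position"],s["force"].round(1))
c=bot.get_calibration("wrist");P=np.load("P.npy");im=bot.capture("wrist");K=1.42
im=cv2.resize(im,None,fx=K,fy=K)
X=M2W(P,[[123+a,163+b,261] for a in(-10,10) for b in(-13,13)]+[[0,188,218],[0,276,218]])
for p in projw(c,X): cv2.circle(im,(int(p[0]*K),int(p[1]*K)),2,(0,255,0),-1);print((p*K).round(0))
cv2.imwrite("pics/w4.png",im)
```

```text
26.025 [ 0.6572375  -0.03880134  0.41039102] [-0.2 -0.6 -0.9]
[402. 286.]
[403. 249.]
[431. 286.]
[432. 250.]
[261. 225.]
[258. 114.]
```

View pics/w4.png

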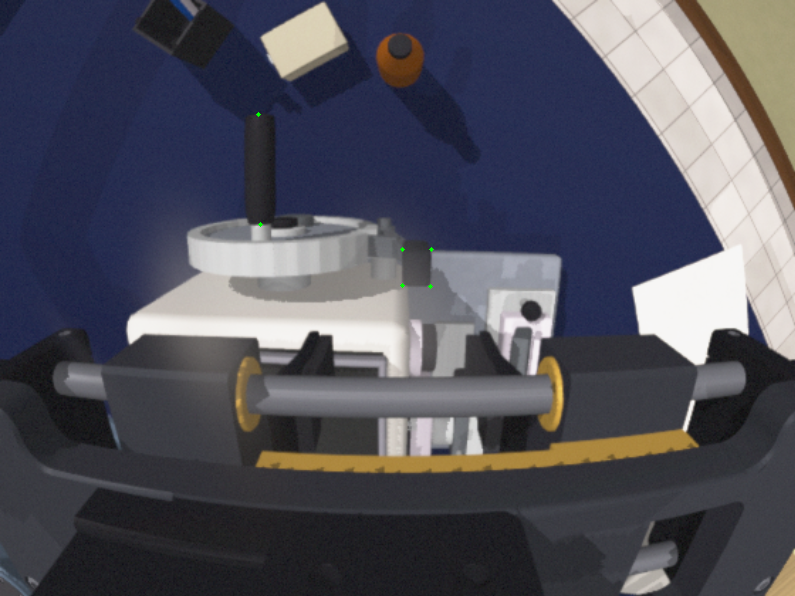

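The lever grip spans (402–431, 245–286), exactly on the predicted home outline. The handle is at the top at u≈260 and the bystanders haven't moved. Handing in.

```bash
python3 -c "
from rig import bot
print(bot.hand_in())"
```

```text
the job is handed in; nothing more can be done
None
```

The microtome had its one slow dry stroke and the lock lever is home again. I handed the job in at about 26 s of the 72 s allowed. The hand-in reports no verdict, and I had no direct reading of the joint angles.

- **Lever forward:** I pushed it with one finger, without gripping it, until it stalled at its stop at about 7.5 N.
- **Full turn:** I wound the handle through one clockwise turn at about 0.85 rad/s, with measured tool forces up to about 15 N. The contact force inside the grip was not measured.
- **Lever home:** I pushed it back to a firm stop, which read about 14 N.

In the last wrist picture the lever grip lies on its predicted home outline and the handle is at the top. A view before locking put the handle within about 1 mm of where it started. The bystanders look unmoved and the gripper is clear of everything.

No check failed. The only mismatch was a steady 2–3 px between the handle and its predicted position, the same before and after the turn, so I put it down to calibration.

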